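# Change the analyser's reagent bottles and prime the line

## Task

Change the reagents: first push the red stop head fully down so the analyser halts; then stand every empty bottle (orange cap) upright in the yellow tray and stand every fresh bottle (blue cap) upright in the grey bay, one to a stall. With the bottles changed, prime the line with at least three full strokes of the blue pump plunger, each down to its stop and let fully back up, and only then turn the red stop head clockwise as far as it goes to re-arm. Leave the other things on the bench where they are, and if a bottle gets knocked out of its place put it right.

Things in the scene. Friction and masses are not known exactly. Their poses are not given: they have to be found in the camera images.
- bay: Fixed grey reagent bay, an open-topped low tray with three square stalls in a row along its y axis, a black strip with green lamps along its -x edge. Outside 88 (x) x 254 (y) x 45 mm high, walls and dividers 5 mm thick, floor 5 mm thick; each stall is about 78 x 78 mm inside. Origin: centre of its underside.
- stall0 (a point): Centre of the inner floor of bay stall 0 (-y end), 5 mm above the bench; bay walls rise 40 mm above it. Axes as the bay's.
- stall1 (a point): Centre of the inner floor of bay stall 1 (middle), 5 mm above the bench; bay walls rise 40 mm above it. Axes as the bay's.
- stall2 (a point): Centre of the inner floor of bay stall 2 (+y end), 5 mm above the bench; bay walls rise 40 mm above it. Axes as the bay's.
- discard: Fixed yellow open tray for empty bottles, outside 220 (x) x 130 (y) x 26 mm high, walls and floor 4 mm. Origin: centre of its underside. Holds two bottles side by side along its x axis.
- pump: Fixed white priming pump, round, foot 80 mm across, column 52 mm across and 113 mm high, with a blue plunger head on top. Origin: centre of its underside.
- plunger_top (a point): Centre of the top face of the blue plunger head (a disc 44 mm across, 16 mm thick); 160 mm above the bench when up, moves down with the plunger.
- plunger (a joint): Plunger travel in m: 0 up at rest, 0.025 fully down at its stop. A spring resists with 3.4 N at the top and 12 N at the stop, and lifts it back when let go. A stroke counts as down beyond 0.022 and as up below 0.003.
- console: Fixed yellow stop box, 90 x 90 x 50 mm, with a black collar 52 mm across reaching 60 mm above the bench and the red stop head on a 22 mm thick stem. Origin: centre of its underside.
- stop_top (a point): Centre of the top face of the red mushroom stop head, a round disc 42 mm across and 24 mm thick with a white mark on top; 106 mm above the bench when up, so the head's underside is 82 mm up, 22 mm clear of the collar. Moves with the head.
- stop_press (a joint): How far the stop head is pushed down, m: 0 up, 0.008 fully down. A spring resists with 3 N at first and 7.8 N at the stop and lifts the head again when let go. Counts as pushed beyond 0.0065.
- stop_turn (a joint): How far the stop head is turned clockwise (seen from above) about its vertical axis, rad: starts between 0 and 0.4, ends at a stop at 1.4; light friction (0.04 N m), stays where it is left. Counts as re-armed beyond 1.25.
- fresh0: Fresh reagent bottle, white with a blue cap and blue band, about 0.25 kg (may be absent; two or three are present). Round, 98 mm high: body 64 mm across up to 58 mm, neck 27 mm across to 70 mm, cap 38 mm across from 70 to 98 mm. Origin: centre of its underside, z up its axis. Starts standing on the bench.
- fresh1: Fresh reagent bottle, white with a blue cap and blue band, about 0.25 kg (may be absent; two or three are present). Round, 98 mm high: body 64 mm across up to 58 mm, neck 27 mm across to 70 mm, cap 38 mm across from 70 to 98 mm. Origin: centre of its underside, z up its axis. Starts standing on the bench.
- fresh2: Fresh reagent bottle, white with a blue cap and blue band, about 0.25 kg (may be absent; two or three are present). Round, 98 mm high: body 64 mm across up to 58 mm, neck 27 mm across to 70 mm, cap 38 mm across from 70 to 98 mm. Origin: centre of its underside, z up its axis. Starts standing on the bench.
- empty0: Empty reagent bottle, white with an orange cap and paper label, about 0.12 kg (may be absent; one or two are present). Same shape as the fresh ones: 98 mm high, body 64 mm across up to 58 mm, neck 27 mm across to 70 mm, cap 38 mm across from 70 to 98 mm. Origin: centre of its underside. Starts standing in a bay stall.
- empty1: Empty reagent bottle, white with an orange cap and paper label, about 0.12 kg (may be absent; one or two are present). Same shape as the fresh ones: 98 mm high, body 64 mm across up to 58 mm, neck 27 mm across to 70 mm, cap 38 mm across from 70 to 98 mm. Origin: centre of its underside. Starts standing in a bay stall.
- empty2: Empty reagent bottle, white with an orange cap and paper label, about 0.12 kg (may be absent; one or two are present). Same shape as the fresh ones: 98 mm high, body 64 mm across up to 58 mm, neck 27 mm across to 70 mm, cap 38 mm across from 70 to 98 mm. Origin: centre of its underside. Starts standing in a bay stall.
- tube_rack: Bystander: white rack of purple-capped tubes, 70 x 160 x 92 mm, loose. Leave alone. Origin: centre of its underside.
- mouse: Bystander: black and blue computer mouse, 100 x 60 x 32 mm, loose. Leave alone. Origin: centre of its underside.
- scope_stand: Bystander: white charging stand with two black examination scopes, 100 x 130 mm, 200 mm high, loose. Leave alone. Origin: centre of its underside.

How it is judged:
By the outcome, as a careful person would: the job done as asked, in the order asked, and still so for the second after the job is handed in, with the robot touching nothing.
Of fresh0, fresh1, fresh2 only 2 to 3 are there at a start; the rules pass over those that are not, and their reading is None.
Of empty0, empty1, empty2 only 1 to 2 are there at a start; the rules pass over those that are not, and their reading is None.
At some moment in a run one of fresh0, fresh1, fresh2 may be knocked a few centimetres aside while the robot is not near it.
It also fails if it takes over 192 s, if anything falls off the work surface, if the arm or the gripper's body presses on something with over 40 N, if the wrist force passes 120 N, or if a joint passes its speed limit or range.

## Robot

A 7-joint arm with a two-finger parallel gripper is mounted at the origin on the work surface. World frame = base frame: x ahead of the robot, y to its left, z up, the work surface at z = 0. Lengths are in mm, angles in rad, forces in N, time in s.
With the tool pointing down it reaches from about 425 to 975 mm from the base axis. Payload 16.7 kg.
Tool frame: the origin (TCP) lies midway between the tips of the shut fingers; the grasp point (between the pads) lies 19 mm behind it (bot.grasp_offset is the distance from the TCP to the grasp point, in mm); z points along the fingers, y is the line along which they close (so a half turn about z gives the same grasp; the last joint's range is limited). The gripper opens to 85 mm and grips with 20 to 120 N. Pads are 22 mm wide; open, the fingers measure 114 mm over their backs; the gripper's body (76 mm by 85 mm) begins 54 mm behind the grasp point. The pads swing forward as they close: fully open they stand 13 mm farther back than shut.
Start: joints at [-1.349, 0.426, 0.074, 1.606, -0.034, 1.111, -0.067], TCP at [245.225, 628.841, 231.302] pointing down, gripper open.
Joint ranges: [-2.85, 2.85], [-0.5, 2.14], [-1.23, 1.37], [0.21, 2.46], [-1.02, 4.16], [0.16, 2.05], [-2.73, 2.73]. Speed limits (rad/s): [1.89, 1.89, 2.39, 2.39, 3.01, 3.01, 3.01].

## Interface

Orientations are given as a unit quaternion [w, x, y, z].
In Python, from rig import bot, cams, order gives the robot as it stands.
- The arm moves only by the tool drive_tool, never from a script. Its argument "targets" is a list of rows, each an object with "delta_pos": the shift along the tool's x, y, z in cm, a list of three; "delta_rot": the turn, a rotation vector about the tool's x, y, z in degrees, a list of three; "fingers": the closure, from -1 (fully open) to 1 (shut). A call has exactly 10 rows; each row is the pose to reach, as a shift and turn from the pose commanded when the call began, along the tool's axes at that moment; what a row does not reach only later rows make up. A row lasts 1/10 s, in which the tool goes at most 50 mm and 8.59 degrees, less where a joint would pass 70% of its speed; a pose out of reach is approached as far as the arm can. A call with a gripper value outside its range is refused whole. The fingers move at their own pace and stop on an object; "squeeze" is the grip in N (left out, the last holds). Time passes only in rows, so rows that repeat a pose let the fingers close, or fill a call up. It gives the time, the measured TCP pose, the force, the opening and the grip force at its end, in the units of the state.
- bot.state(): the state, without advancing time (a new reading comes with each control period).
- cams.grab_frame(name): name is "scene" or "top" or "wrist"; returns (picture, depth): 384x512x3 uint8, red, green, blue; 384x512 float32, mm along the optical axis (not along the pixel's ray), 0 where there is no reading.
- cams.camera_params(name): a dict with "fx", "fy", "cx", "cy" (pixels), "origin" and "attitude" of the camera in the world; the wrist camera has in their place "mount" (4x4, takes a point from camera to tool coordinates, whose origin is the TCP and whose axes are the flange's). Camera axes: x right, y down, z forward; pixel columns grow to the right and rows downward; lengths in mm; the calibration is good to about 2 mm. A picture is of the moment at which its call begins: read the wrist's pose just before it. camera_params takes no time and is no camera call.
- order.close_job(): hands the job in; it is judged then, once.
Trained networks look in the newest picture that a camera, given by its name, has taken for a name from the list of things; names that differ only in an ending like _2 or _b are one class to them, and where a whole thing is asked for, a point or a joint stands for the part that bears it (a point fixed in the world has none). Each returns a list of dicts, best first, with "conf" (0 to 1); they miss things now and then, are a little off and sometimes report something else, mostly with a low value. They report only what shows in the picture. A call takes as long as a camera call.
- cams.search_frame(camera, name): "position" ([x, y, z] in mm, in the coordinates of the camera as it stood for that picture, good to about 4 mm: the middle of the surface that is visible of it).
- cams.regions_of(camera, name): "region" (384x512 bool, what is visible of it).
The state is a dict: "time_s": time; "q": joint angles; "qvel": joint speeds; "joint_efforts": joint torques, N m; "eef_pos": TCP position; "ee_rot": TCP orientation; "ft_force": force on the tool from outside, world axes, zero at the start; "ft_torque": the same for the moment, N m; "width": finger opening in mm; "grip_force": force on a finger pad.
Only numpy, scipy, OpenCV 4.12 (cv2) and the standard library are available. Lean on these libraries where they do the work, as an engineer would, in place of code of your own. Each camera call takes 0.05 s, during which the arm holds its last target. There are 200 camera calls.

## Working session

There is one attempt and no reset: what is moved stays moved. The work goes in short steps, Python scripts to look and compute and a tool call to move; the robot and the scene stay as the last step left them, time stands still between calls to the robot, and variables do not carry over. Pictures are saved under pics/ and viewed, at most 14 in all, crops included, and the job is handed in when it is done.

Besides the shell and the picture viewer there is one more tool, called after "Emit:" as name(argument=value, ...) on one line, values as JSON. drive_tool: Moves the arm, as the interface text tells. Its arguments: {"type":"object","properties":{"targets":{"type":"array"},"squeeze":{"type":"number"}},"required":["targets"]}

```bash
ls; mkdir -p pics; cat > h.py <<'E'
from rig import bot, cams, order
import numpy as np, cv2
from scipy.spatial.transform import Rotation as R
def rot(q): return R.from_quat([q[1],q[2],q[3],q[0]])
def att(p):
    a=np.array(p['attitude'],float)
    return a if a.shape==(3,3) else rot(a).as_matrix()
def c2w(cam,pts,st=None):
    p=cams.camera_params(cam); pts=np.atleast_2d(pts)
    if cam=='wrist':
        st=st or bot.state(); M=np.array(p['mount']); t=pts@M[:3,:3].T+M[:3,3]
        return rot(st['ee_rot']).apply(t)+np.array(st['eef_pos'])
    return pts@att(p).T+np.array(p['origin'])
def cloud(cam,depth,st=None):
    p=cams.camera_params(cam); v,u=np.mgrid[:384,:512]
    P=np.stack([(u-p['cx'])/p['fx']*depth,(v-p['cy'])/p['fy']*depth,depth],-1)
    return c2w(cam,P.reshape(-1,3),st).reshape(384,512,3)
def tw(target,st=None):
    st=st or bot.state()
    return rot(st['ee_rot']).inv().apply(np.array(target)-np.array(st['eef_pos']))/10
def save(name,im): cv2.imwrite('pics/'+name,cv2.cvtColor(im,cv2.COLOR_RGB2BGR))
E
python3 - <<'E'
from h import *
st=bot.state(); print(st)
for c in ('scene','top','wrist'): print(c,cams.camera_params(c))
ims=[]
for c in ('scene','top'):
    im,d=cams.grab_frame(c); np.save(c+'_d.npy',d); ims.append(im)
    for n in ['bay','discard','pump','plunger_top','console','stop_top','fresh0','empty0','tube_rack','mouse','scope_stand']:
        for r in cams.search_frame(c,n): print(c,n,round(r['conf'],2),np.round(c2w(c,r['position'])[0],0))
save('a.png',cv2.resize(ims[0],(800,600))); save('b.png',cv2.resize(ims[1],(800,600)))
E
```

```text
pics
{'time_s': 0.0, 'q': array([-1.34851357,  0.42674854,  0.07382295,  1.60661049, -0.03407664,
        1.11079876, -0.06711106]), 'qvel': array([ 9.37324187e-04, -1.86454114e-04, -1.48344014e-03, -6.06831705e-04,
       -1.11552526e-03, -8.21397509e-05,  1.25113598e-03]), 'joint_efforts': array([-1.03019996e-03, -9.49830008e+01,  3.76033410e+00, -4.63497591e+01,
        1.92783109e-02,  9.96295887e-03, -6.70395298e-05]), 'eef_pos': array([245.08033553, 628.49541892, 230.59719699]), 'ee_rot': array([-6.76076674e-05,  1.84826034e-01,  9.82771037e-01, -6.49861323e-04]), 'ft_force': array([ 0.04846186, -0.74569357, -0.22051169]), 'ft_torque': array([ 0.00949772,  0.04768546, -0.01746736]), 'grip_force': 0.0, 'width': 85.54048379548567}
scene {'fx': 425.2948488892921, 'fy': 425.2948488892921, 'cx': 263.4695302497804, 'cy': 192.4392221617834, 'origin': array([1372.50332707, -651.76459722,  842.94272857]), 'attitude': array([-0.41897416,  0.81092206,  0.35926819, -0.19440277])}
top {'fx': 363.38754318493415, 'fy': 363.38754318493415, 'cx': 256.66182791249173, 'cy': 198.58046832206009, 'o
[... 1345 characters left out ...]
3 [ 754. -227.   29.]
scene scope_stand 0.85 [691. 383.  50.]
scene scope_stand 0.17 [ 457. -180.  161.]
top bay 0.65 [605.  98.  36.]
top discard 0.77 [ 523. -383.    6.]
top discard 0.67 [458.  -3.  51.]
top pump 0.7 [ 447. -160.  106.]
top plunger_top 0.66 [ 449. -173.  160.]
top plunger_top 0.64 [436. 343.  61.]
top console 0.74 [457.  -4.  47.]
top stop_top 0.69 [455.  -3. 105.]
top fresh0 0.8 [416. 207.  69.]
top fresh0 0.56 [432. 343.  65.]
top fresh0 0.23 [607. 100.  35.]
top empty0 0.77 [619. -18.  65.]
top empty0 0.58 [615.  59.  72.]
top tube_rack 0.93 [756.  90.  48.]
top mouse 0.75 [ 737. -215.   34.]
top scope_stand 0.79 [666. 393.  46.]
top scope_stand 0.33 [ 737. -216.   29.]
```

View pics/a.png

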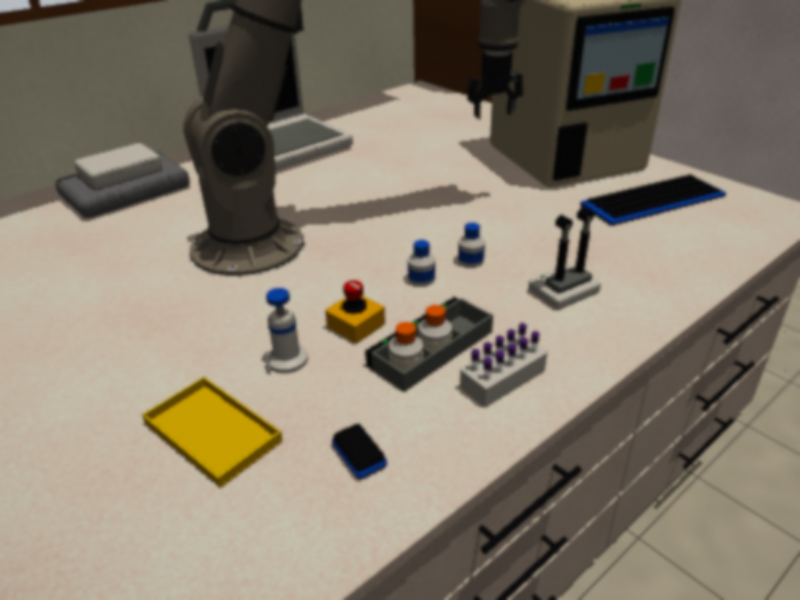

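View pics/b.png

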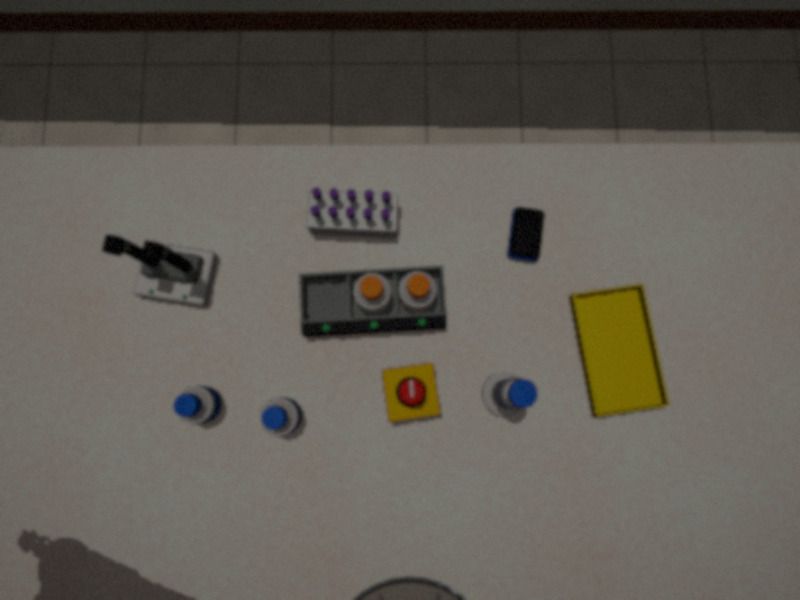

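The scene shows two orange-cap bottles at the -y and middle stalls, two blue-cap bottles at top view (190,405) and (280,415), the console at (411,392), the pump at (515,393) and the tray at (618,350). Next I measure exact positions from depth.

```bash
cat >> h.py <<'E'
def tops(cam,st=None,rng=None,frame=None):
    """flat tops by colour and height: list of (colour, centre, zmax, n)"""
    im,d=frame if frame else cams.grab_frame(cam)
    P=cloud(cam,d,st); hsv=cv2.cvtColor(im,cv2.COLOR_RGB2HSV); H,S,V=[hsv[...,i].astype(int) for i in range(3)]
    out=[]
    for col,m in dict(red=((H<5)|(H>174)),orange=(H>=5)&(H<20),blue=(H>100)&(H<125)).items():
        m=m&(S>130)&(V>60)&(d>0)&(P[...,2]>60)
        n,l,s,_=cv2.connectedComponentsWithStats(m.astype(np.uint8))
        for i in range(1,n):
            if s[i,4]<25: continue
            Q=P[l==i]; z=np.percentile(Q[:,2],90); T=Q[abs(Q[:,2]-z)<5]
            (cx,cy),r=cv2.minEnclosingCircle(T[:,:2].astype(np.float32))
            out.append((col,np.round([cx,cy,z],1).tolist(),np.round(T[:,:2].mean(0),1).tolist(),round(r,1),len(T)))
    return out
E
python3 - <<'E'
from h import *
for c in ('top','scene'):
    im,d=cams.grab_frame(c)
    for t in tops(c,frame=(im,d)): print(c,*t)
    P=cloud(c,d); hsv=cv2.cvtColor(im,cv2.COLOR_RGB2HSV)
    y=(hsv[...,0]>20)&(hsv[...,0]<32)&(hsv[...,1]>150)&(d>0)
    n,l,s,_=cv2.connectedComponentsWithStats(y.astype(np.uint8))
    for i in range(1,n):
        if s[i,4]>200:
            Q=P[l==i]; print(c,'yellow',np.round(Q.mean(0)),'rect',cv2.minAreaRect(Q[:,:2].astype(np.float32)))
    # bay: region points between 30 and 50 high
    for r in cams.regions_of(c,'bay')[:1]:
        Q=P[r['region']&(d>0)]; Q=Q[(Q[:,2]>38)&(Q[:,2]<52)]; print(c,'bay',r['conf'],len(Q),cv2.minAreaRect(Q[:,:2].astype(np.float32)))
    for n in('tube_rack','mouse','scope_stand'):
      for r in cams.regions_of(c,n)[:1]:
        Q=P[r['region']&(d>0)]; Q=Q[Q[:,2]>8]; print(c,n,np.round(Q.min(0)),np.round(Q.max(0)))
E
```

```text
top red [453.7, -4.5, 109.5] [452.2, -5.2] 19.6 154
top orange [625.3, 58.7, 106.6] [625.4, 58.8] 18.1 147
top orange [628.4, -18.7, 106.2] [628.2, -19.1] 18.1 151
top blue [449.5, -170.5, 163.6] [449.5, -170.8] 20.4 234
top blue [435.8, 356.2, 101.9] [435.6, 356.0] 17.7 145
top blue [415.0, 215.1, 101.7] [414.8, 214.8] 17.5 151
top yellow [ 525. -380.    9.] rect ((525.5697631835938, -374.3514099121094), (217.20013427734375, 129.4518585205078), 8.055463790893555)
top yellow [454.  -5.  52.] rect ((453.6194763183594, -6.05181884765625), (87.23827362060547, 85.325439453125), 7.5661749839782715)
top bay 0.65 1253 ((614.8199462890625, 59.58503723144531), (108.90691375732422, 253.99476623535156), 2.950330972671509)
top tube_rack [735.  14.   8.] [812. 176.  98.]
top mouse [ 689. -251.   11.] [ 791. -187.   39.]
top scope_stand [610. 345.   8.] [722. 485. 204.]
scene red [395.3, 954.4, 305.0] [394.0, 957.3] 28.5 23
scene red [459.1, -8.6, 106.8] [459.5, -10.4] 20.0 63
scene orange [630.6, 59.5, 103.6] [630.2, 57.2] 20.9 80
scene orange [631.4, -19.2, 103.3] [632.1, -20.9] 19.5 91
scene blue [439.5, 353.1, 98.3] [440.9, 352.8] 19.5 36
scene blue [421.5, 213.6, 99.2] [421.1, 211.0] 18.7 42
scene blue [454.1, -172.9, 161.1] [455.8, -176.0] 21.9 91
scene yellow [ 528. -376.    8.] rect ((527.9489135742188, -377.72515869140625), (225.1724853515625, 130.0922393798828), 8.175926208496094)
scene bay 0.85 495 ((617.3342895507812, 58.79857635498047), (111.83024597167969, 257.7224426269531), 3.2517828941345215)
scene tube_rack [736.   9.   8.] [819. 173.  96.]
scene mouse [ 694. -258.    8.] [ 794. -191.   36.]
scene scope_stand [616. 339.   8.] [730. 476. 201.]
```

Emit:
drive_tool(targets=[{"delta_pos":[-2,-2,0],"delta_rot":[0,0,5],"fingers":1},{"delta_pos":[-5,-5,0],"delta_rot":[0,0,12],"fingers":1},{"delta_pos":[-9,-8,-0.5],"delta_rot":[0,0,20],"fingers":1},{"delta_pos":[-13,-11,-1],"delta_rot":[0,0,28],"fingers":1},{"delta_pos":[-17,-14.5,-1],"delta_rot":[0,0,36],"fingers":1},{"delta_pos":[-21,-18,-1.5],"delta_rot":[0,0,44],"fingers":1},{"delta_pos":[-25,-21,-2],"delta_rot":[0,0,52],"fingers":1},{"delta_pos":[-28,-24,-2],"delta_rot":[0,0,60],"fingers":1},{"delta_pos":[-31,-26,-2],"delta_rot":[0,0,66],"fingers":1},{"delta_pos":[-32.9,-27.8,-1.9],"delta_rot":[0,0,68.7],"fingers":1}])

```text
time_s: 2.7
eef_pos: [452.1, 248.2, 250.8]
ee_rot: [0.0, 0.709, 0.705, 0.001]
ft_force: [-0.1, 0.9, -0.4]
width: -0.1
grip_force: 0.0
```

```bash
python3 - <<'E'
from h import *
s=bot.state(); print(s['time_s'],s['eef_pos'],s['ee_rot'],s['q'],s['width'],s['ft_force'])
for t in tops('wrist',s): print(*t)
E
```

```text
2.7 [452.08157347 248.16233515 250.77251336] [6.47708082e-05 7.09041947e-01 7.05166099e-01 5.34009390e-04] [-1.03519759  0.14692893  0.45660359  1.95820072 -0.07451868  1.05145451
 -0.55138157] -0.12113892585690601 [-0.0709815   0.87064918 -0.38380157]
blue [436.2, 357.1, 97.6] [436.2, 357.3] 18.4 1116
blue [415.2, 217.1, 97.3] [415.4, 217.2] 18.0 723
```

Emit:
drive_tool(targets=[{"delta_pos":[-3,0,0],"delta_rot":[0,0,0],"fingers":1},{"delta_pos":[-7,0,0],"delta_rot":[0,0,0],"fingers":1},{"delta_pos":[-11.5,0,0],"delta_rot":[0,0,0],"fingers":1},{"delta_pos":[-16,0,0],"delta_rot":[0,0,0],"fingers":1},{"delta_pos":[-20,0.1,0],"delta_rot":[0,0,0],"fingers":1},{"delta_pos":[-23.5,0.2,2],"delta_rot":[0,0,0],"fingers":1},{"delta_pos":[-25,0.2,5],"delta_rot":[0,0,0],"fingers":1},{"delta_pos":[-25.3,0.2,8],"delta_rot":[0,0,0],"fingers":1},{"delta_pos":[-25.3,0.2,11],"delta_rot":[0,0,0],"fingers":1},{"delta_pos":[-25.3,0.2,12],"delta_rot":[0,0,0],"fingers":1}])

```text
time_s: 3.75
eef_pos: [451.4, -2.5, 128.1]
ee_rot: [-0.001, 0.706, 0.708, -0.002]
ft_force: [-0.1, 0.7, 0.8]
width: 0.0
grip_force: 0.0
```

```bash
python3 - <<'E'
from h import *
s=bot.state(); print(s['time_s'],s['eef_pos'],s['ee_rot'],s['q'],s['ft_force'])
im,d=cams.grab_frame('wrist')
for t in tops('wrist',s,frame=(im,d)): print(*t)
save('c.png',im)
E
```

```text
3.75 [451.40289651  -2.52726723 128.10207794] [-6.72151179e-04  7.06450584e-01  7.07760116e-01 -1.65514746e-03] [-0.7015018   0.23009925  0.64414984  2.21674105 -0.19990817  0.753131
  0.07894359] [-0.1208801   0.69887454  0.80136248]
red [454.6, -4.5, 105.2] [454.6, 2.7] 19.6 1354
orange [615.2, 56.4, 94.2] [609.4, 55.7] 14.8 412
orange [452.9, -3.1, 102.7] [448.8, 8.2] 20.2 169
orange [624.7, -19.4, 101.5] [617.4, -19.3] 18.1 1013
orange [471.8, -8.4, 104.1] [473.3, -8.6] 9.7 34
```

View pics/c.png

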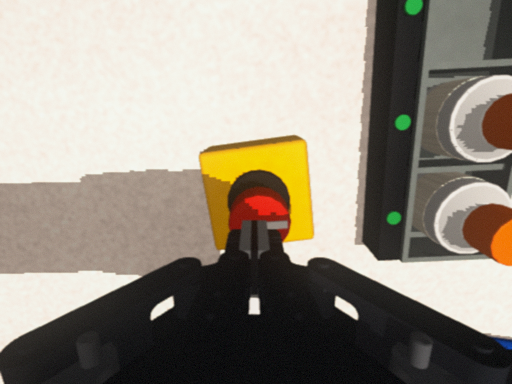

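The closed fingertips sit over the red head (pixel 258,215), with the console square below. I'm pressing now.

Emit:
drive_tool(targets=[{"delta_pos":[0,0,0.5],"delta_rot":[0,0,0],"fingers":1},{"delta_pos":[0,0,1.2],"delta_rot":[0,0,0],"fingers":1},{"delta_pos":[0,0,2],"delta_rot":[0,0,0],"fingers":1},{"delta_pos":[0,0,2.5],"delta_rot":[0,0,0],"fingers":1},{"delta_pos":[0,0,2.9],"delta_rot":[0,0,0],"fingers":1},{"delta_pos":[0,0,3.1],"delta_rot":[0,0,0],"fingers":1},{"delta_pos":[0,0,3.3],"delta_rot":[0,0,0],"fingers":1},{"delta_pos":[0,0,3.4],"delta_rot":[0,0,0],"fingers":1},{"delta_pos":[0,0,3.5],"delta_rot":[0,0,0],"fingers":1},{"delta_pos":[0,0,3.5],"delta_rot":[0,0,0],"fingers":1}])

```text
time_s: 4.8
eef_pos: [453.8, -2.3, 97.2]
ee_rot: [-0.0, 0.707, 0.707, 0.001]
ft_force: [-14.5, 3.0, 59.9]
width: -0.2
grip_force: 29.9
```

Emit:
drive_tool(targets=[{"delta_pos":[0,0,-1.5],"delta_rot":[0,0,0],"fingers":1},{"delta_pos":[0,0,-4],"delta_rot":[0,0,0],"fingers":1},{"delta_pos":[0,0.5,-7],"delta_rot":[0,0,0],"fingers":-1},{"delta_pos":[-0.2,2.5,-9.5],"delta_rot":[0,0,0],"fingers":-1},{"delta_pos":[-0.5,5.5,-10.5],"delta_rot":[0,0,0],"fingers":-1},{"delta_pos":[-0.8,9,-10.5],"delta_rot":[0,0,0],"fingers":-1},{"delta_pos":[-1.2,12.5,-10.5],"delta_rot":[0,0,0],"fingers":-1},{"delta_pos":[-1.4,15.5,-10.5],"delta_rot":[0,0,0],"fingers":-1},{"delta_pos":[-1.4,17.3,-10.5],"delta_rot":[0,0,0],"fingers":-1},{"delta_pos":[-1.4,17.3,-10.5],"delta_rot":[0,0,0],"fingers":-1}])

```text
time_s: 5.8
eef_pos: [627.4, -16.9, 199.7]
ee_rot: [0.0, 0.707, 0.707, -0.0]
ft_force: [-0.3, -0.7, 0.0]
width: 85.3
grip_force: 0.0
```

```bash
python3 - <<'E'
from h import *
s=bot.state(); print(s['time_s'],s['eef_pos'],s['ee_rot'],s['q'],s['ft_force'],s['width'])
for t in tops('wrist',s): print(*t)
for t in tops('top'): print('top',*t)
E
```

```text
5.8 [627.41779431 -16.91790738 199.6597297 ] [ 4.28565853e-04  7.07122236e-01  7.07091044e-01 -4.63167579e-04] [-0.56418263  0.44118649  0.65072129  1.77681046 -0.30565086  1.02661965
  0.20062797] [-0.25360814 -0.74062546  0.02596639] 85.28019555981487
red [454.9, -6.5, 105.3] [456.0, -5.6] 20.6 1390
orange [626.6, 58.7, 102.4] [626.6, 58.9] 18.7 1606
orange [462.7, 1.1, 100.1] [469.2, 2.9] 17.3 95
orange [629.2, -19.2, 102.2] [629.3, -18.4] 18.7 1258
orange [468.0, -20.3, 101.8] [467.1, -21.9] 8.1 19
blue [466.2, -169.4, 158.8] [467.2, -169.4] 10.6 263
top blue [449.2, -171.4, 163.4] [449.2, -171.1] 20.4 230
top blue [436.4, 355.5, 101.9] [435.9, 355.5] 17.4 146
top blue [415.1, 215.0, 101.8] [414.7, 215.0] 17.6 151
```

Emit:
drive_tool(targets=[{"delta_pos":[-0.2,0.2,2],"delta_rot":[0,0,0],"fingers":-1},{"delta_pos":[-0.2,0.2,6],"delta_rot":[0,0,0],"fingers":-1},{"delta_pos":[-0.2,0.2,10],"delta_rot":[0,0,0],"fingers":-1},{"delta_pos":[-0.2,0.2,12.3],"delta_rot":[0,0,0],"fingers":-1},{"delta_pos":[-0.2,0.2,12.9],"delta_rot":[0,0,0],"fingers":-1},{"delta_pos":[-0.2,0.2,12.9],"delta_rot":[0,0,0],"fingers":1},{"delta_pos":[-0.2,0.2,12.9],"delta_rot":[0,0,0],"fingers":1},{"delta_pos":[-0.2,0.2,12.9],"delta_rot":[0,0,0],"fingers":1},{"delta_pos":[-0.2,0.2,12.9],"delta_rot":[0,0,0],"fingers":1},{"delta_pos":[-0.2,0.2,12.9],"delta_rot":[0,0,0],"fingers":1}], squeeze=35)

```text
time_s: 6.9
eef_pos: [628.6, -18.7, 72.8]
ee_rot: [0.001, 0.707, 0.707, 0.001]
ft_force: [-0.4, 1.0, 10.1]
width: 36.7
grip_force: 34.3
```

Emit:
drive_tool(targets=[{"delta_pos":[0,0,-1.5],"delta_rot":[0,0,0],"fingers":1},{"delta_pos":[0,0,-4],"delta_rot":[0,0,0],"fingers":1},{"delta_pos":[0,0,-7],"delta_rot":[0,0,0],"fingers":1},{"delta_pos":[-1,-0.2,-9.5],"delta_rot":[0,0,0],"fingers":1},{"delta_pos":[-3.5,-0.5,-11],"delta_rot":[0,0,0],"fingers":1},{"delta_pos":[-7,-1,-11],"delta_rot":[0,0,0],"fingers":1},{"delta_pos":[-11,-1.6,-11],"delta_rot":[0,0,0],"fingers":1},{"delta_pos":[-15,-2.2,-11],"delta_rot":[0,0,0],"fingers":1},{"delta_pos":[-19,-2.8,-11],"delta_rot":[0,0,0],"fingers":1},{"delta_pos":[-23,-3.4,-11],"delta_rot":[0,0,0],"fingers":1}])

```text
time_s: 7.9
eef_pos: [593.3, -250.3, 182.7]
ee_rot: [0.0, 0.707, 0.707, 0.0]
ft_force: [0.3, -0.4, -2.2]
width: 37.1
grip_force: 35.5
```

Emit:
drive_tool(targets=[{"delta_pos":[-4,-0.6,0],"delta_rot":[0,0,0],"fingers":1},{"delta_pos":[-7.5,-1.1,0],"delta_rot":[0,0,0],"fingers":1},{"delta_pos":[-10,-1.5,0.5],"delta_rot":[0,0,0],"fingers":1},{"delta_pos":[-11.5,-1.7,2],"delta_rot":[0,0,0],"fingers":1},{"delta_pos":[-11.9,-1.7,4.5],"delta_rot":[0,0,0],"fingers":1},{"delta_pos":[-11.9,-1.7,7],"delta_rot":[0,0,0],"fingers":1},{"delta_pos":[-11.9,-1.7,9],"delta_rot":[0,0,0],"fingers":1},{"delta_pos":[-11.9,-1.7,10],"delta_rot":[0,0,0],"fingers":1},{"delta_pos":[-11.9,-1.7,10.6],"delta_rot":[0,0,0],"fingers":1},{"delta_pos":[-11.9,-1.7,10.8],"delta_rot":[0,0,0],"fingers":1}])

```text
time_s: 8.9
eef_pos: [576.9, -367.8, 73.8]
ee_rot: [0.0, 0.707, 0.707, 0.0]
ft_force: [-1.0, 0.2, -1.0]
width: 37.1
grip_force: 35.5
```

```bash
python3 - <<'E'
from h import *
s=bot.state(); print(s['time_s'],s['eef_pos'],s['ee_rot'],s['q'],s['ft_force'],s['width'])
im,d=cams.grab_frame('scene')
save('d.png',im)
for t in tops('scene',frame=(im,d)): print(*t)
E
```

```text
8.9 [ 576.87550232 -367.79059836   73.82235832] [1.98410746e-04 7.07108170e-01 7.07105364e-01 2.65676601e-05] [ 0.0714075   0.67685683  0.58046511  1.72685819 -0.46277921  0.87778597
  0.85242135] [-1.01255078  0.20155476 -1.00338099] 37.07752401308738
red [395.2, 958.3, 306.5] [395.3, 955.4] 27.6 20
red [459.1, -10.6, 106.6] [459.5, -10.6] 19.7 67
orange [628.4, 58.8, 103.9] [629.7, 57.1] 19.6 78
orange [574.5, -378.9, 105.3] [576.3, -379.6] 18.2 50
blue [394.5, 955.0, 443.0] [390.3, 949.3] 119.6 85
blue [439.4, 353.3, 99.0] [440.8, 352.4] 18.0 33
blue [417.4, 212.7, 99.2] [420.6, 211.7] 18.8 37
blue [452.5, -174.6, 161.0] [454.1, -176.0] 21.8 93
blue [466.3, -181.5, 94.7] [471.2, -184.6] 18.9 19
```

View pics/d.png

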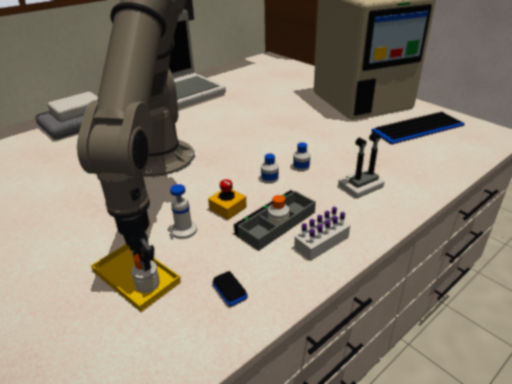

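The bottle (145,275) is held over the floor of the yellow tray, upright, at the far-x slot. I lower it 2 mm and release.

Emit:
drive_tool(targets=[{"delta_pos":[0,0,0.1],"delta_rot":[0,0,0],"fingers":1},{"delta_pos":[0,0,0.2],"delta_rot":[0,0,0],"fingers":1},{"delta_pos":[0,0,0.2],"delta_rot":[0,0,0],"fingers":-0.3},{"delta_pos":[0,0,0.2],"delta_rot":[0,0,0],"fingers":-1},{"delta_pos":[0,0,0.2],"delta_rot":[0,0,0],"fingers":-1},{"delta_pos":[0,0,0.2],"delta_rot":[0,0,0],"fingers":-1},{"delta_pos":[0,0,-1.5],"delta_rot":[0,0,0],"fingers":-1},{"delta_pos":[0,0,-4.5],"delta_rot":[0,0,0],"fingers":-1},{"delta_pos":[0,0,-8.5],"delta_rot":[0,0,0],"fingers":-1},{"delta_pos":[0,0,-12],"delta_rot":[0,0,0],"fingers":-1}])

```text
time_s: 9.95
eef_pos: [576.5, -368.1, 196.4]
ee_rot: [0.001, 0.707, 0.707, -0.0]
ft_force: [0.6, 1.1, 0.4]
width: 85.5
grip_force: 0.0
```

Emit:
drive_tool(targets=[{"delta_pos":[2.5,0.3,0],"delta_rot":[0,0,0],"fingers":-1},{"delta_pos":[6.5,0.8,0],"delta_rot":[0,0,0],"fingers":-1},{"delta_pos":[11,1.3,0],"delta_rot":[0,0,0],"fingers":-1},{"delta_pos":[15.5,1.8,0],"delta_rot":[0,0,0],"fingers":-1},{"delta_pos":[20,2.3,0],"delta_rot":[0,0,0],"fingers":-1},{"delta_pos":[24.5,2.8,0],"delta_rot":[0,0,0],"fingers":-1},{"delta_pos":[29,3.4,0],"delta_rot":[0,0,0],"fingers":-1},{"delta_pos":[33.5,4,0],"delta_rot":[0,0,0],"fingers":-1},{"delta_pos":[38,4.5,0],"delta_rot":[0,0,0],"fingers":-1},{"delta_pos":[41.5,4.9,0],"delta_rot":[0,0,0],"fingers":-1}])

```text
time_s: 10.95
eef_pos: [625.9, 50.3, 194.6]
ee_rot: [-0.0, 0.707, 0.708, 0.001]
ft_force: [1.4, 0.5, -1.1]
width: 85.1
grip_force: 0.0
```

```bash
python3 - <<'E'
from h import *
s=bot.state(); print(s['time_s'],s['eef_pos'],s['ee_rot'],s['ft_force'],s['width'])
for t in tops('wrist',s): print(*t)
for t in tops('scene'): print('scene',*t)
E
```

```text
10.95 [625.88234288  50.32577128 194.60688242] [-2.65259367e-06  7.06581834e-01  7.07631087e-01  5.97751052e-04] [ 1.42628483  0.45376772 -1.05729412] 85.11873681765066
red [455.9, -5.7, 105.0] [456.6, -4.2] 20.4 1188
orange [626.6, 59.3, 102.2] [626.6, 59.8] 18.7 1356
blue [424.2, 200.1, 85.7] [425.3, 200.3] 6.9 104
blue [451.6, -152.4, 95.0] [451.9, -148.4] 15.1 117
scene red [393.6, 957.0, 306.0] [395.8, 955.9] 25.4 22
scene red [460.9, -9.0, 107.3] [461.0, -10.4] 19.4 53
scene orange [627.7, 56.5, 103.7] [629.9, 57.6] 20.1 78
scene orange [580.4, -370.1, 103.2] [580.6, -369.6] 19.8 132
scene blue [392.9, 950.0, 443.2] [390.8, 947.9] 121.3 83
scene blue [440.0, 353.4, 99.2] [441.7, 353.7] 17.0 28
scene blue [585.6, 64.9, 221.1] [584.9, 65.5] 2.9 3
scene blue [456.0, -173.2, 160.9] [455.5, -174.3] 22.8 98
scene blue [467.3, -182.1, 95.2] [471.7, -184.9] 19.1 19
```

Emit:
drive_tool(targets=[{"delta_pos":[0.6,0.1,0],"delta_rot":[0,0,0],"fingers":-1},{"delta_pos":[1.1,0.1,2],"delta_rot":[0,0,0],"fingers":-1},{"delta_pos":[1.2,0.1,6],"delta_rot":[0,0,0],"fingers":-1},{"delta_pos":[1.2,0.1,10],"delta_rot":[0,0,0],"fingers":-1},{"delta_pos":[1.2,0.1,11.6],"delta_rot":[0,0,0],"fingers":-1},{"delta_pos":[1.2,0.1,12.1],"delta_rot":[0,0,0],"fingers":-1},{"delta_pos":[1.2,0.1,12.1],"delta_rot":[0,0,0],"fingers":1},{"delta_pos":[1.2,0.1,12.1],"delta_rot":[0,0,0],"fingers":1},{"delta_pos":[1.2,0.1,12.1],"delta_rot":[0,0,0],"fingers":1},{"delta_pos":[1.2,0.1,12.1],"delta_rot":[0,0,0],"fingers":1}])

```text
time_s: 12.05
eef_pos: [627.4, 59.4, 73.8]
ee_rot: [0.0, 0.707, 0.707, 0.001]
ft_force: [-2.2, -0.4, 8.6]
width: 37.0
grip_force: 34.0
```

Emit:
drive_tool(targets=[{"delta_pos":[0,0,-1.5],"delta_rot":[0,0,0],"fingers":1},{"delta_pos":[0,0,-4],"delta_rot":[0,0,0],"fingers":1},{"delta_pos":[0,0,-7.5],"delta_rot":[0,0,0],"fingers":1},{"delta_pos":[-1,-0.1,-10.5],"delta_rot":[0,0,0],"fingers":1},{"delta_pos":[-3.5,-0.3,-12],"delta_rot":[0,0,0],"fingers":1},{"delta_pos":[-7.5,-0.6,-12],"delta_rot":[0,0,0],"fingers":1},{"delta_pos":[-12,-1,-12],"delta_rot":[0,0,0],"fingers":1},{"delta_pos":[-16.5,-1.4,-12],"delta_rot":[0,0,0],"fingers":1},{"delta_pos":[-21,-1.8,-12],"delta_rot":[0,0,0],"fingers":1},{"delta_pos":[-25.2,-2.3,-12],"delta_rot":[0,0,0],"fingers":1}])

```text
time_s: 13.05
eef_pos: [602.5, -195.9, 193.0]
ee_rot: [0.0, 0.708, 0.707, -0.0]
ft_force: [0.9, 0.4, -1.0]
width: 37.3
grip_force: 35.6
```

Emit:
drive_tool(targets=[{"delta_pos":[-3,-1.6,0],"delta_rot":[0,0,0],"fingers":1},{"delta_pos":[-6.5,-4,0],"delta_rot":[0,0,0],"fingers":1},{"delta_pos":[-10,-6.8,0],"delta_rot":[0,0,0],"fingers":1},{"delta_pos":[-13.5,-9.4,0],"delta_rot":[0,0,0],"fingers":1},{"delta_pos":[-16.5,-11.7,0],"delta_rot":[0,0,0],"fingers":1},{"delta_pos":[-18.5,-12.8,1],"delta_rot":[0,0,0],"fingers":1},{"delta_pos":[-19,-13,3.5],"delta_rot":[0,0,0],"fingers":1},{"delta_pos":[-19,-13,6.5],"delta_rot":[0,0,0],"fingers":1},{"delta_pos":[-19,-13,9.5],"delta_rot":[0,0,0],"fingers":1},{"delta_pos":[-19,-13,11],"delta_rot":[0,0,0],"fingers":1}])

```text
time_s: 14.05
eef_pos: [471.9, -382.8, 80.6]
ee_rot: [-0.001, 0.707, 0.707, -0.0]
ft_force: [0.7, 0.8, 0.4]
width: 36.8
grip_force: 35.5
```

Emit:
drive_tool(targets=[{"delta_pos":[0,0,0.7],"delta_rot":[0,0,0],"fingers":1},{"delta_pos":[0,0,1.1],"delta_rot":[0,0,0],"fingers":1},{"delta_pos":[0,0,1.2],"delta_rot":[0,0,0],"fingers":1},{"delta_pos":[0,0,1.2],"delta_rot":[0,0,0],"fingers":-0.3},{"delta_pos":[0,0,1.2],"delta_rot":[0,0,0],"fingers":-1},{"delta_pos":[0,0,1.2],"delta_rot":[0,0,0],"fingers":-1},{"delta_pos":[0,0,1.2],"delta_rot":[0,0,0],"fingers":-1},{"delta_pos":[0,0,-1],"delta_rot":[0,0,0],"fingers":-1},{"delta_pos":[0,0,-5],"delta_rot":[0,0,0],"fingers":-1},{"delta_pos":[0,0,-10],"delta_rot":[0,0,0],"fingers":-1}])

```text
time_s: 15.05
eef_pos: [472.8, -382.1, 182.4]
ee_rot: [-0.001, 0.707, 0.707, -0.001]
ft_force: [2.3, 0.3, 0.6]
width: 85.7
grip_force: 0.0
```

Emit:
drive_tool(targets=[{"delta_pos":[1,0.2,-3.5],"delta_rot":[0,0,0],"fingers":-1},{"delta_pos":[4,0.7,-5.5],"delta_rot":[0,0,0],"fingers":-1},{"delta_pos":[8,1.4,-6],"delta_rot":[0,0,0],"fingers":-1},{"delta_pos":[12.5,2,-6],"delta_rot":[0,0,0],"fingers":-1},{"delta_pos":[17,2.5,-6],"delta_rot":[0,0,0],"fingers":-1},{"delta_pos":[21.5,2.8,-6],"delta_rot":[0,0,0],"fingers":-1},{"delta_pos":[26,2.8,-6],"delta_rot":[0,0,0],"fingers":-1},{"delta_pos":[30.5,2.6,-6],"delta_rot":[0,0,0],"fingers":-1},{"delta_pos":[35,2.2,-6],"delta_rot":[0,0,0],"fingers":-1},{"delta_pos":[39.5,1.5,-6],"delta_rot":[0,0,0],"fingers":-1}])

```text
time_s: 16.05
eef_pos: [488.5, 14.1, 242.6]
ee_rot: [0.0, 0.707, 0.707, 0.0]
ft_force: [1.3, 0.3, -0.5]
width: 85.5
grip_force: 0.0
```

Emit:
drive_tool(targets=[{"delta_pos":[3,-0.8,0],"delta_rot":[0,0,0],"fingers":-1},{"delta_pos":[6.5,-1.8,0],"delta_rot":[0,0,0],"fingers":-1},{"delta_pos":[10.5,-3,0],"delta_rot":[0,0,0],"fingers":-1},{"delta_pos":[14,-4.5,0],"delta_rot":[0,0,0],"fingers":-1},{"delta_pos":[17,-5.8,0.5],"delta_rot":[0,0,0],"fingers":-1},{"delta_pos":[19,-6.7,1],"delta_rot":[0,0,0],"fingers":-1},{"delta_pos":[20,-7.1,2],"delta_rot":[0,0,0],"fingers":-1},{"delta_pos":[20,-7.1,3],"delta_rot":[0,0,0],"fingers":-1},{"delta_pos":[20,-7.1,4],"delta_rot":[0,0,0],"fingers":-1},{"delta_pos":[20,-7.1,4],"delta_rot":[0,0,0],"fingers":-1}])

```text
time_s: 17.05
eef_pos: [417.6, 210.6, 200.8]
ee_rot: [0.0, 0.708, 0.706, -0.001]
ft_force: [0.2, 0.2, -0.8]
width: 85.2
grip_force: 0.0
```

```bash
python3 - <<'E'
from h import *
s=bot.state(); print(s['time_s'],s['eef_pos'],s['ee_rot'],s['ft_force'],s['width'])
for t in tops('wrist',s): print(*t)
for c in('top','scene'):
  im,d=cams.grab_frame(c)
  for t in tops(c,frame=(im,d)): print(c,*t)
save('e.png',im)
E
```

```text
17.05 [417.64403696 210.63775526 200.83417644] [ 1.08244943e-04  7.07786044e-01  7.06425817e-01 -1.21189781e-03] [ 0.15778153  0.23075934 -0.78676249] 85.19164822863151
orange [428.2, 219.8, 273.1] [428.5, 220.0] 4.9 36
blue [435.8, 355.8, 97.6] [435.8, 351.6] 18.2 1299
blue [415.5, 216.6, 97.3] [415.2, 217.1] 18.6 1181
top red [453.7, -5.6, 109.4] [452.5, -5.3] 20.2 160
top orange [577.3, -366.6, 105.7] [576.7, -366.8] 18.4 153
top orange [472.0, -381.7, 105.8] [472.0, -381.8] 18.6 169
top blue [449.5, -170.7, 163.6] [449.5, -171.2] 20.4 233
top blue [415.4, 215.1, 101.6] [415.3, 215.3] 17.3 127
scene red [390.9, 957.7, 305.9] [396.4, 958.0] 26.2 21
scene red [456.8, -4.8, 106.8] [458.0, -8.2] 21.7 72
scene orange [474.6, -383.5, 102.4] [475.9, -384.9] 19.9 113
scene orange [579.4, -368.9, 102.8] [580.4, -369.6] 19.4 134
scene blue [391.1, 956.7, 443.0] [389.4, 946.5] 119.1 75
scene blue [440.6, 351.9, 98.4] [440.3, 353.0] 18.5 34
scene blue [420.6, 211.7, 99.1] [420.8, 211.9] 16.5 33
scene blue [455.1, -176.4, 160.9] [455.7, -176.2] 20.9 90
scene blue [468.7, -182.8, 94.8] [472.5, -183.6] 18.9 19
```

View pics/e.png

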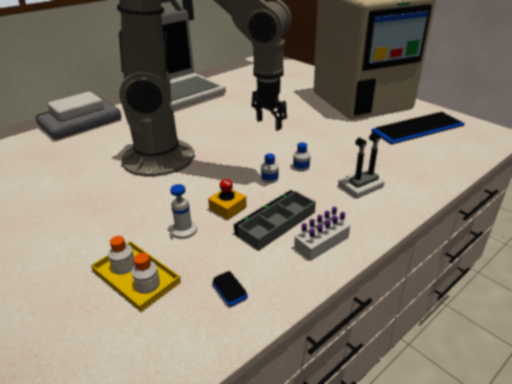

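Both empties stand in the tray at (119,255) and (144,273), and the bay is empty. Next is the near fresh bottle.

Emit:
drive_tool(targets=[{"delta_pos":[0.5,-0.2,1],"delta_rot":[0,0,0],"fingers":-1},{"delta_pos":[0.5,-0.2,4],"delta_rot":[0,0,0],"fingers":-1},{"delta_pos":[0.5,-0.2,8],"delta_rot":[0,0,0],"fingers":-1},{"delta_pos":[0.5,-0.2,11.5],"delta_rot":[0,0,0],"fingers":-1},{"delta_pos":[0.5,-0.2,13],"delta_rot":[0,0,0],"fingers":-1},{"delta_pos":[0.5,-0.2,13.3],"delta_rot":[0,0,0],"fingers":-1},{"delta_pos":[0.5,-0.2,13.3],"delta_rot":[0,0,0],"fingers":1},{"delta_pos":[0.5,-0.2,13.3],"delta_rot":[0,0,0],"fingers":1},{"delta_pos":[0.5,-0.2,13.3],"delta_rot":[0,0,0],"fingers":1},{"delta_pos":[0.5,-0.2,13.3],"delta_rot":[0,0,0],"fingers":1}])

```text
time_s: 18.2
eef_pos: [416.1, 217.8, 70.3]
ee_rot: [-0.0, 0.707, 0.707, 0.001]
ft_force: [-2.4, -0.8, 9.6]
width: 37.2
grip_force: 33.9
```

```bash
python3 - <<'E'
from h import *
# stall floors from saved + new top depth: dark bay rim
im,d=cams.grab_frame('top'); P=cloud('top',d)-[0,0,3.5]
box=(P[...,0]>540)&(P[...,0]<700)&(P[...,1]>-90)&(P[...,1]<200)&(d>0)
fl=box&(P[...,2]<14)&(P[...,2]>1)
hsv=cv2.cvtColor(im,cv2.COLOR_RGB2HSV); dark=hsv[...,2]<110
m=cv2.morphologyEx((fl&dark).astype(np.uint8),cv2.MORPH_OPEN,np.ones((3,3)))
n,l,s,_=cv2.connectedComponentsWithStats(m,connectivity=4)
for i in range(1,n):
    if s[i,4]>80: Q=P[l==i]; print(s[i,4],cv2.minAreaRect(Q[:,:2].astype(np.float32)),Q[:,2].mean())
rim=box&(P[...,2]>37)&(P[...,2]<50); Q=P[rim]; print('rim',cv2.minAreaRect(Q[:,:2].astype(np.float32)))
for t in tops('top',frame=(im,d)): print(*t)
E
```

```text
486 ((632.8135375976562, -23.160552978515625), (71.9503402709961, 78.1075439453125), 1.956322193145752) 3.7782088043256876
339 ((627.9102783203125, 62.969482421875), (71.88785552978516, 73.4409408569336), 2.7855637073516846) 3.6241094953267003
140 ((622.9141235351562, 118.79798889160156), (64.84752655029297, 22.09639549255371), 3.4304921627044678) 3.904132584585854
226 ((616.1790771484375, 157.1038055419922), (49.597816467285156, 55.44437789916992), 89.0189437866211) 3.673380214618925
rim ((614.682861328125, 59.98523712158203), (109.1273193359375, 254.56427001953125), 2.8296151161193848)
red [454.3, -5.3, 109.9] [452.8, -5.2] 20.3 154
orange [576.7, -367.3, 106.2] [577.0, -366.9] 19.5 153
orange [472.3, -382.3, 105.7] [471.9, -382.0] 18.8 168
blue [449.6, -171.0, 163.5] [449.2, -171.1] 20.6 237
```

Emit:
drive_tool(targets=[{"delta_pos":[0,0,-1.5],"delta_rot":[0,0,0],"fingers":1},{"delta_pos":[0,0,-4],"delta_rot":[0,0,0],"fingers":1},{"delta_pos":[0,0,-7.5],"delta_rot":[0,0,0],"fingers":1},{"delta_pos":[-1,1,-10.5],"delta_rot":[0,0,0],"fingers":1},{"delta_pos":[-3.5,3,-12],"delta_rot":[0,0,0],"fingers":1},{"delta_pos":[-6.5,5.8,-12],"delta_rot":[0,0,0],"fingers":1},{"delta_pos":[-9.5,8.6,-12],"delta_rot":[0,0,0],"fingers":1},{"delta_pos":[-12.5,11.3,-12],"delta_rot":[0,0,0],"fingers":1},{"delta_pos":[-15.5,14,-12],"delta_rot":[0,0,0],"fingers":1},{"delta_pos":[-18.5,16.7,-12],"delta_rot":[0,0,0],"fingers":1}])

```text
time_s: 19.25
eef_pos: [583.5, 31.1, 189.8]
ee_rot: [0.0, 0.707, 0.707, 0.0]
ft_force: [0.0, 0.9, -1.3]
width: 36.8
grip_force: 36.1
```

Emit:
drive_tool(targets=[{"delta_pos":[-2.8,2.3,0],"delta_rot":[0,0,0],"fingers":1},{"delta_pos":[-4.7,4,0],"delta_rot":[0,0,0],"fingers":1},{"delta_pos":[-5.5,4.6,0],"delta_rot":[0,0,0],"fingers":1},{"delta_pos":[-5.5,4.6,1],"delta_rot":[0,0,0],"fingers":1},{"delta_pos":[-5.5,4.6,3],"delta_rot":[0,0,0],"fingers":1},{"delta_pos":[-5.5,4.6,5.5],"delta_rot":[0,0,0],"fingers":1},{"delta_pos":[-5.5,4.6,8],"delta_rot":[0,0,0],"fingers":1},{"delta_pos":[-5.5,4.6,9.5],"delta_rot":[0,0,0],"fingers":1},{"delta_pos":[-5.5,4.6,10.5],"delta_rot":[0,0,0],"fingers":1},{"delta_pos":[-5.5,4.6,10.7],"delta_rot":[0,0,0],"fingers":1}])

```text
time_s: 20.25
eef_pos: [628.1, -22.1, 81.5]
ee_rot: [-0.0, 0.707, 0.707, -0.0]
ft_force: [0.6, 0.4, -2.0]
width: 36.7
grip_force: 36.1
```

Emit:
drive_tool(targets=[{"delta_pos":[0,0,0.3],"delta_rot":[0,0,0],"fingers":1},{"delta_pos":[0,0,0.6],"delta_rot":[0,0,0],"fingers":1},{"delta_pos":[0,0,0.7],"delta_rot":[0,0,0],"fingers":1},{"delta_pos":[0,0,0.7],"delta_rot":[0,0,0],"fingers":-0.3},{"delta_pos":[0,0,0.7],"delta_rot":[0,0,0],"fingers":-1},{"delta_pos":[0,0,0.7],"delta_rot":[0,0,0],"fingers":-1},{"delta_pos":[0,0,0.7],"delta_rot":[0,0,0],"fingers":-1},{"delta_pos":[0,0,-1.5],"delta_rot":[0,0,0],"fingers":-1},{"delta_pos":[0,0,-5.5],"delta_rot":[0,0,0],"fingers":-1},{"delta_pos":[0,0,-10],"delta_rot":[0,0,0],"fingers":-1}])

```text
time_s: 21.25
eef_pos: [627.9, -22.9, 182.7]
ee_rot: [-0.001, 0.707, 0.707, -0.001]
ft_force: [0.4, 0.3, -0.1]
width: 85.4
grip_force: 0.0
```

Emit:
drive_tool(targets=[{"delta_pos":[2,-1,-1.5],"delta_rot":[0,0,0],"fingers":-1},{"delta_pos":[5.5,-2.8,-2],"delta_rot":[0,0,0],"fingers":-1},{"delta_pos":[9.5,-4.8,-2],"delta_rot":[0,0,0],"fingers":-1},{"delta_pos":[13.5,-6.8,-2],"delta_rot":[0,0,0],"fingers":-1},{"delta_pos":[17.5,-8.8,-2],"delta_rot":[0,0,0],"fingers":-1},{"delta_pos":[21.5,-10.8,-2],"delta_rot":[0,0,0],"fingers":-1},{"delta_pos":[25.5,-12.8,-2],"delta_rot":[0,0,0],"fingers":-1},{"delta_pos":[29.5,-14.8,-2],"delta_rot":[0,0,0],"fingers":-1},{"delta_pos":[33.5,-16.9,-2],"delta_rot":[0,0,0],"fingers":-1},{"delta_pos":[36.5,-18.5,-2],"delta_rot":[0,0,0],"fingers":-1}])

```text
time_s: 22.25
eef_pos: [442.1, 344.9, 202.5]
ee_rot: [-0.0, 0.706, 0.708, 0.0]
ft_force: [0.4, 0.3, -0.6]
width: 85.4
grip_force: 0.0
```

```bash
python3 - <<'E'
from h import *
s=bot.state(); print(s['time_s'],s['eef_pos'],s['ee_rot'],s['q'],s['ft_force'],s['width'])
for t in tops('wrist',s): print(*t)
for c in('top',):
  im,d=cams.grab_frame(c)
  for t in tops(c,frame=(im,d)): print(c,*t)
E
```

```text
22.25 [442.05341307 344.88191973 202.531927  ] [-3.04733142e-04  7.06498607e-01  7.07714324e-01  2.46320880e-04] [-1.13100629  0.28362695  0.42686914  1.91538701 -0.1415947   0.97109314
 -0.63734931] [ 0.42498354  0.28449071 -0.63868173] 85.37035982525516
blue [436.5, 357.9, 97.4] [436.1, 358.5] 18.7 1207
top red [453.9, -5.4, 110.0] [452.7, -4.9] 19.9 153
top orange [577.5, -367.8, 105.3] [577.2, -367.2] 19.3 160
top orange [471.9, -381.9, 105.7] [472.3, -382.1] 18.8 167
top blue [626.6, -23.2, 106.7] [626.1, -23.3] 17.6 137
top blue [449.5, -170.8, 163.7] [449.4, -171.2] 20.5 232
top blue [436.1, 356.0, 101.6] [435.7, 357.5] 17.3 133
```

Emit:
drive_tool(targets=[{"delta_pos":[1,-0.5,0.5],"delta_rot":[0,0,0],"fingers":-1},{"delta_pos":[1.5,-0.7,3],"delta_rot":[0,0,0],"fingers":-1},{"delta_pos":[1.5,-0.7,7],"delta_rot":[0,0,0],"fingers":-1},{"delta_pos":[1.5,-0.7,11],"delta_rot":[0,0,0],"fingers":-1},{"delta_pos":[1.5,-0.7,12.8],"delta_rot":[0,0,0],"fingers":-1},{"delta_pos":[1.5,-0.7,13.3],"delta_rot":[0,0,0],"fingers":-1},{"delta_pos":[1.5,-0.7,13.3],"delta_rot":[0,0,0],"fingers":1},{"delta_pos":[1.5,-0.7,13.3],"delta_rot":[0,0,0],"fingers":1},{"delta_pos":[1.5,-0.7,13.3],"delta_rot":[0,0,0],"fingers":1},{"delta_pos":[1.5,-0.7,13.3],"delta_rot":[0,0,0],"fingers":1}])

```text
time_s: 23.35
eef_pos: [437.2, 357.9, 70.5]
ee_rot: [-0.0, 0.707, 0.707, 0.001]
ft_force: [-0.7, -0.5, 7.3]
width: 37.0
grip_force: 34.1
```

Emit:
drive_tool(targets=[{"delta_pos":[0,0,-1.5],"delta_rot":[0,0,0],"fingers":1},{"delta_pos":[0,0,-4],"delta_rot":[0,0,0],"fingers":1},{"delta_pos":[0,0,-7.5],"delta_rot":[0,0,0],"fingers":1},{"delta_pos":[-1,0.9,-10.5],"delta_rot":[0,0,0],"fingers":1},{"delta_pos":[-3.2,2.8,-12],"delta_rot":[0,0,0],"fingers":1},{"delta_pos":[-6,5.2,-12],"delta_rot":[0,0,0],"fingers":1},{"delta_pos":[-9,7.8,-12],"delta_rot":[0,0,0],"fingers":1},{"delta_pos":[-12,10.3,-12],"delta_rot":[0,0,0],"fingers":1},{"delta_pos":[-15,12.9,-12],"delta_rot":[0,0,0],"fingers":1},{"delta_pos":[-18,15.5,-12],"delta_rot":[0,0,0],"fingers":1}])

```text
time_s: 24.35
eef_pos: [592.5, 176.0, 190.8]
ee_rot: [0.0, 0.707, 0.707, 0.001]
ft_force: [0.4, 0.7, -1.9]
width: 37.2
grip_force: 36.0
```

Emit:
drive_tool(targets=[{"delta_pos":[-2,1.8,0],"delta_rot":[0,0,0],"fingers":1},{"delta_pos":[-3.2,2.8,0],"delta_rot":[0,0,0],"fingers":1},{"delta_pos":[-3.4,3,0],"delta_rot":[0,0,0],"fingers":1},{"delta_pos":[-3.4,3,1],"delta_rot":[0,0,0],"fingers":1},{"delta_pos":[-3.4,3,3],"delta_rot":[0,0,0],"fingers":1},{"delta_pos":[-3.4,3,5.5],"delta_rot":[0,0,0],"fingers":1},{"delta_pos":[-3.4,3,8],"delta_rot":[0,0,0],"fingers":1},{"delta_pos":[-3.4,3,9.5],"delta_rot":[0,0,0],"fingers":1},{"delta_pos":[-3.4,3,10.5],"delta_rot":[0,0,0],"fingers":1},{"delta_pos":[-3.4,3,10.7],"delta_rot":[0,0,0],"fingers":1}])

```text
time_s: 25.35
eef_pos: [621.0, 143.8, 81.4]
ee_rot: [-0.0, 0.707, 0.707, -0.001]
ft_force: [0.2, 0.0, -2.6]
width: 36.5
grip_force: 36.0
```

```bash
python3 - <<'E'
from h import *
im,d=cams.grab_frame('scene')
c=im[120:290,80:370]; save('f.png',cv2.resize(c,(800,469)))
E
```

```text
(no output)
```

View pics/f.png

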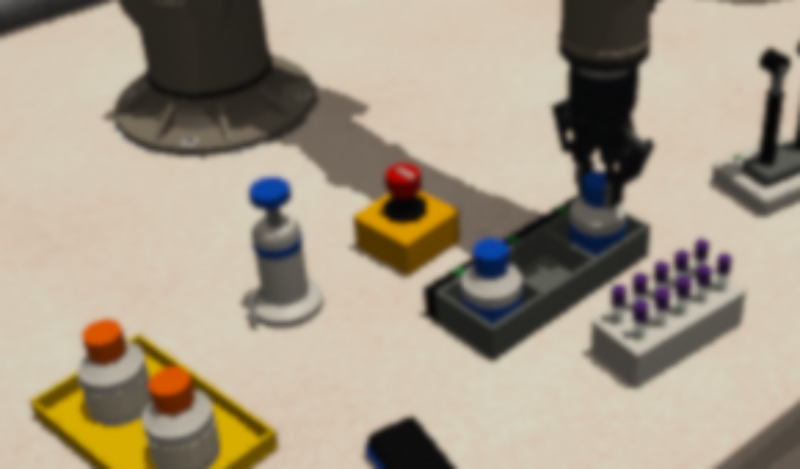

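The held bottle sits in the third stall (600,215), the other fresh one in the first (490,275), and both empties are in the tray. I release and go to the pump.

Emit:
drive_tool(targets=[{"delta_pos":[0,0,0.3],"delta_rot":[0,0,0],"fingers":1},{"delta_pos":[0,0,0.6],"delta_rot":[0,0,0],"fingers":1},{"delta_pos":[0,0,0.7],"delta_rot":[0,0,0],"fingers":1},{"delta_pos":[0,0,0.7],"delta_rot":[0,0,0],"fingers":-0.3},{"delta_pos":[0,0,0.7],"delta_rot":[0,0,0],"fingers":-1},{"delta_pos":[0,0,0.7],"delta_rot":[0,0,0],"fingers":-1},{"delta_pos":[0,0,0.7],"delta_rot":[0,0,0],"fingers":-1},{"delta_pos":[0,0,-1.5],"delta_rot":[0,0,0],"fingers":-1},{"delta_pos":[0,0,-6],"delta_rot":[0,0,0],"fingers":-1},{"delta_pos":[0,0,-11],"delta_rot":[0,0,0],"fingers":-1}])

```text
time_s: 26.4
eef_pos: [620.9, 142.9, 192.7]
ee_rot: [-0.0, 0.707, 0.707, -0.001]
ft_force: [0.9, 1.0, 0.2]
width: 85.8
grip_force: 0.0
```

Emit:
drive_tool(targets=[{"delta_pos":[-1.5,-0.6,-2.5],"delta_rot":[0,0,0],"fingers":1},{"delta_pos":[-5,-2.5,-3],"delta_rot":[0,0,0],"fingers":1},{"delta_pos":[-9,-4.7,-3],"delta_rot":[0,0,0],"fingers":1},{"delta_pos":[-13,-6.9,-3],"delta_rot":[0,0,0],"fingers":1},{"delta_pos":[-17,-9.1,-3],"delta_rot":[0,0,0],"fingers":1},{"delta_pos":[-21,-11.3,-3],"delta_rot":[0,0,0],"fingers":1},{"delta_pos":[-25,-13.5,-3],"delta_rot":[0,0,0],"fingers":1},{"delta_pos":[-28.5,-15.5,-3],"delta_rot":[0,0,0],"fingers":1},{"delta_pos":[-30.8,-16.7,-3],"delta_rot":[0,0,0],"fingers":1},{"delta_pos":[-31.5,-17.1,-3],"delta_rot":[0,0,0],"fingers":1}])

```text
time_s: 27.4
eef_pos: [449.2, -174.2, 222.7]
ee_rot: [0.0, 0.708, 0.706, 0.0]
ft_force: [0.4, 0.2, 0.4]
width: -0.0
grip_force: 0.0
```

```bash
python3 - <<'E'
from h import *
s=bot.state(); print(s['time_s'],s['eef_pos'],s['ee_rot'],s['q'],s['ft_force'],s['width'])
for c in('wrist','scene','top'):
  im,d=cams.grab_frame(c)
  for t in tops(c,s,frame=(im,d)): print(c,*t)
E
```

```text
27.4 [ 449.24182947 -174.17415455  222.66600952] [1.56233782e-04 7.08427565e-01 7.05783439e-01 3.14770880e-04] [-0.38862876  0.12414404  0.68757256  2.06728917 -0.09527905  0.97969837
  0.3445803 ] [0.37845366 0.1927466  0.40080141] -0.03957742022190652
wrist red [454.3, -17.2, 105.3] [454.7, -21.5] 17.2 383
wrist orange [453.5, -17.5, 101.7] [451.7, -24.3] 17.4 120
wrist orange [572.5, -350.8, 83.3] [572.8, -350.7] 2.2 13
wrist blue [627.0, -24.7, 102.4] [625.6, -28.7] 19.3 1359
wrist blue [449.9, -172.0, 159.3] [450.1, -171.0] 20.9 2059
scene red [392.0, 960.3, 305.7] [393.8, 955.1] 28.0 21
scene red [460.0, -10.8, 107.7] [460.0, -10.8] 19.2 59
scene orange [474.4, -385.6, 103.1] [476.3, -384.8] 20.3 110
scene orange [580.5, -370.0, 103.0] [580.8, -369.2] 20.4 135
scene blue [374.2, 910.2, 442.5] [375.3, 907.4] 70.9 44
scene blue [455.2, -175.6, 161.0] [456.6, -175.3] 20.4 86
scene blue [624.8, 140.6, 104.0] [624.7, 139.1] 17.7 57
scene blue [633.5, -26.4, 104.0] [632.6, -27.2] 19.0 80
top red [454.5, -5.5, 109.8] [452.8, -5.3] 20.1 167
top orange [578.5, -367.7, 107.3] [579.5, -369.5] 18.1 105
top blue [626.2, -23.7, 106.9] [625.7, -23.7] 17.4 135
top blue [619.3, 143.1, 107.0] [618.9, 142.7] 17.7 139
top blue [450.2, -170.4, 163.5] [450.6, -164.7] 19.8 138
```

Emit:
drive_tool(targets=[{"delta_pos":[0,0,1.5],"delta_rot":[0,0,0],"fingers":1},{"delta_pos":[0,0,4],"delta_rot":[0,0,0],"fingers":1},{"delta_pos":[0,0,5.8],"delta_rot":[0,0,0],"fingers":1},{"delta_pos":[0,0,6.8],"delta_rot":[0,0,0],"fingers":1},{"delta_pos":[0,0,7.6],"delta_rot":[0,0,0],"fingers":1},{"delta_pos":[0,0,8.2],"delta_rot":[0,0,0],"fingers":1},{"delta_pos":[0,0,8.6],"delta_rot":[0,0,0],"fingers":1},{"delta_pos":[0,0,8.7],"delta_rot":[0,0,0],"fingers":1},{"delta_pos":[0,0,8.7],"delta_rot":[0,0,0],"fingers":1},{"delta_pos":[0,0,8.7],"delta_rot":[0,0,0],"fingers":1}])

```text
time_s: 28.55
eef_pos: [451.2, -170.4, 135.7]
ee_rot: [-0.001, 0.707, 0.708, 0.0]
ft_force: [-3.7, 6.4, 11.0]
width: -0.1
grip_force: 5.5
```

Emit:
drive_tool(targets=[{"delta_pos":[0,0,0.1],"delta_rot":[0,0,0],"fingers":1},{"delta_pos":[0,0,0.2],"delta_rot":[0,0,0],"fingers":1},{"delta_pos":[0,0,0.2],"delta_rot":[0,0,0],"fingers":1},{"delta_pos":[0,0,0.2],"delta_rot":[0,0,0],"fingers":1},{"delta_pos":[0,0,-1],"delta_rot":[0,0,0],"fingers":1},{"delta_pos":[0,0,-2.5],"delta_rot":[0,0,0],"fingers":1},{"delta_pos":[0,0,-3.5],"delta_rot":[0,0,0],"fingers":1},{"delta_pos":[0,0,-3.5],"delta_rot":[0,0,0],"fingers":1},{"delta_pos":[0,0,-3.5],"delta_rot":[0,0,0],"fingers":1},{"delta_pos":[0,0,-3.5],"delta_rot":[0,0,0],"fingers":1}])

```text
time_s: 29.55
eef_pos: [450.4, -171.5, 169.8]
ee_rot: [-0.0, 0.707, 0.707, -0.0]
ft_force: [-0.4, 0.9, 0.5]
width: -0.0
grip_force: 0.0
```

Emit:
drive_tool(targets=[{"delta_pos":[0,0,0.8],"delta_rot":[0,0,0],"fingers":1},{"delta_pos":[0,0,1.8],"delta_rot":[0,0,0],"fingers":1},{"delta_pos":[0,0,2.6],"delta_rot":[0,0,0],"fingers":1},{"delta_pos":[0,0,3.2],"delta_rot":[0,0,0],"fingers":1},{"delta_pos":[0,0,3.5],"delta_rot":[0,0,0],"fingers":1},{"delta_pos":[0,0,3.6],"delta_rot":[0,0,0],"fingers":1},{"delta_pos":[0,0,3.7],"delta_rot":[0,0,0],"fingers":1},{"delta_pos":[0,0,3.7],"delta_rot":[0,0,0],"fingers":1},{"delta_pos":[0,0,3.7],"delta_rot":[0,0,0],"fingers":1},{"delta_pos":[0,0,3.7],"delta_rot":[0,0,0],"fingers":1}])

```text
time_s: 30.55
eef_pos: [451.4, -171.9, 134.5]
ee_rot: [-0.0, 0.707, 0.707, 0.001]
ft_force: [-15.0, 6.8, 59.8]
width: -0.2
grip_force: 30.0
```

Emit:
drive_tool(targets=[{"delta_pos":[0,0,-1],"delta_rot":[0,0,0],"fingers":1},{"delta_pos":[0,0,-2.5],"delta_rot":[0,0,0],"fingers":1},{"delta_pos":[0,0,-3.6],"delta_rot":[0,0,0],"fingers":1},{"delta_pos":[0,0,-3.6],"delta_rot":[0,0,0],"fingers":1},{"delta_pos":[0,0,-3.6],"delta_rot":[0,0,0],"fingers":1},{"delta_pos":[0,0,-2.2],"delta_rot":[0,0,0],"fingers":1},{"delta_pos":[0,0,-1.2],"delta_rot":[0,0,0],"fingers":1},{"delta_pos":[0,0,-0.4],"delta_rot":[0,0,0],"fingers":1},{"delta_pos":[0,0,-0.1],"delta_rot":[0,0,0],"fingers":1},{"delta_pos":[0,0,0],"delta_rot":[0,0,0],"fingers":1}])

```text
time_s: 31.55
eef_pos: [451.6, -171.9, 134.4]
ee_rot: [-0.0, 0.707, 0.707, 0.001]
ft_force: [-15.3, 7.9, 72.2]
width: 0.0
grip_force: 35.9
```

Emit:
drive_tool(targets=[{"delta_pos":[0,0,0],"delta_rot":[0,0,0],"fingers":1},{"delta_pos":[0,0,0],"delta_rot":[0,0,0],"fingers":1},{"delta_pos":[0,0,-1],"delta_rot":[0,0,0],"fingers":1},{"delta_pos":[0,0,-2.5],"delta_rot":[0,0,0],"fingers":1},{"delta_pos":[0,0,-3.6],"delta_rot":[0,0,0],"fingers":1},{"delta_pos":[0,0,-3.6],"delta_rot":[0,0,0],"fingers":1},{"delta_pos":[0,0,-3.6],"delta_rot":[0,0,0],"fingers":1},{"delta_pos":[0,0,-2.2],"delta_rot":[0,0,0],"fingers":1},{"delta_pos":[0,0,-1.2],"delta_rot":[0,0,0],"fingers":1},{"delta_pos":[0,0,-0.4],"delta_rot":[0,0,0],"fingers":1}])

```text
time_s: 32.55
eef_pos: [451.0, -171.7, 136.4]
ee_rot: [0.0, 0.707, 0.707, -0.0]
ft_force: [2.0, 1.1, 11.3]
width: -0.5
grip_force: 5.6
```

Emit:
drive_tool(targets=[{"delta_pos":[0,0,0.3],"delta_rot":[0,0,0],"fingers":1},{"delta_pos":[0,0,0.4],"delta_rot":[0,0,0],"fingers":1},{"delta_pos":[0,0,0.4],"delta_rot":[0,0,0],"fingers":1},{"delta_pos":[0,0,0.4],"delta_rot":[0,0,0],"fingers":1},{"delta_pos":[0,0,-1],"delta_rot":[0,0,0],"fingers":1},{"delta_pos":[0,0,-2.5],"delta_rot":[0,0,0],"fingers":1},{"delta_pos":[0,0,-4],"delta_rot":[0,0,0],"fingers":1},{"delta_pos":[0,0,-5],"delta_rot":[0,0,0],"fingers":1},{"delta_pos":[0,0,-6],"delta_rot":[0,0,0],"fingers":1},{"delta_pos":[0,0,-6],"delta_rot":[0,0,0],"fingers":1}])

```text
time_s: 33.55
eef_pos: [451.0, -171.7, 197.9]
ee_rot: [0.0, 0.707, 0.707, 0.0]
ft_force: [0.4, -0.0, -0.2]
width: -0.2
grip_force: 0.0
```

```bash
python3 - <<'E'
from h import *
s=bot.state(); print(s['time_s'],s['eef_pos'],s['q'])
for c in('scene','top'):
  im,d=cams.grab_frame(c)
  for t in tops(c,s,frame=(im,d)): print(c,*t)
E
```

```text
33.55 [ 450.96412971 -171.72071787  197.85203726] [-0.38736905  0.16595525  0.69360399  2.09329741 -0.13313376  0.92373067
  0.37993218]
scene red [394.8, 955.2, 305.8] [394.1, 956.4] 26.8 24
scene red [457.5, -7.4, 106.2] [459.3, -10.3] 19.5 66
scene orange [475.9, -384.7, 103.0] [476.4, -384.7] 20.2 113
scene orange [580.0, -368.8, 102.9] [580.5, -369.3] 20.1 135
scene blue [381.7, 927.5, 443.3] [380.4, 921.4] 87.8 52
scene blue [427.0, 1044.7, 442.3] [424.8, 1046.2] 10.9 9
scene blue [457.2, -172.8, 160.9] [456.1, -175.4] 21.1 84
scene blue [623.2, 139.7, 104.0] [624.9, 139.3] 17.9 57
scene blue [632.8, -25.2, 103.8] [632.1, -27.0] 19.4 82
top red [454.3, -5.5, 109.7] [452.8, -5.1] 19.9 163
top orange [576.7, -367.2, 106.0] [577.3, -366.8] 18.8 153
top blue [626.5, -23.8, 106.6] [626.3, -23.8] 17.8 136
top blue [620.1, 142.0, 106.6] [619.3, 142.6] 18.0 142
top blue [450.5, -167.9, 163.7] [451.1, -161.7] 18.9 96
```

Emit:
drive_tool(targets=[{"delta_pos":[1.5,0,0],"delta_rot":[0,0,0],"fingers":-1},{"delta_pos":[5,0.1,0],"delta_rot":[0,0,0],"fingers":-1},{"delta_pos":[9,0.2,0],"delta_rot":[0,0,0],"fingers":-1},{"delta_pos":[13,0.3,0],"delta_rot":[0,0,0],"fingers":-1},{"delta_pos":[15.8,0.3,0],"delta_rot":[0,0,0],"fingers":-1},{"delta_pos":[16.6,0.3,0],"delta_rot":[0,0,0],"fingers":-1},{"delta_pos":[16.6,0.3,1],"delta_rot":[0,0,0],"fingers":-1},{"delta_pos":[16.6,0.3,2.5],"delta_rot":[0,0,0],"fingers":-1},{"delta_pos":[16.6,0.3,4],"delta_rot":[0,0,0],"fingers":-1},{"delta_pos":[16.6,0.3,4],"delta_rot":[0,0,0],"fingers":-1}])

```text
time_s: 34.65
eef_pos: [452.3, -7.4, 155.2]
ee_rot: [-0.001, 0.708, 0.706, -0.002]
ft_force: [0.7, -0.4, -0.5]
width: 85.4
grip_force: 0.0
```

```bash
python3 - <<'E'
from h import *
s=bot.state(); print(s['time_s'],s['eef_pos'],s['q'],s['width'])
im,d=cams.grab_frame('wrist')
for t in tops('wrist',s,frame=(im,d)): print(*t)
save('g.png',im)
E
```

```text
34.65 [452.33621523  -7.37442357 155.17311087] [-0.63319394  0.16985225  0.56418614  2.18801773 -0.12232425  0.81690827
  0.00676454] 85.44784250298754
red [454.5, -5.5, 105.2] [454.0, -4.6] 20.2 1822
orange [453.8, -5.7, 103.4] [445.6, -0.4] 20.8 138
blue [613.1, 127.1, 94.8] [612.4, 126.7] 7.5 119
blue [627.0, -24.0, 101.9] [625.7, -22.9] 19.1 1822
```

View pics/g.png

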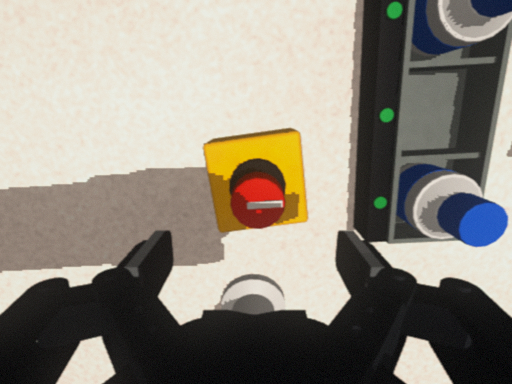

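The head with its white mark (265,205, mark pointing to image right, +x) lies between the open fingers. I descend and grip.

Emit:
drive_tool(targets=[{"delta_pos":[0,0.1,1],"delta_rot":[0,0,0],"fingers":-1},{"delta_pos":[0,0.1,3],"delta_rot":[0,0,0],"fingers":-1},{"delta_pos":[0,0.1,5],"delta_rot":[0,0,0],"fingers":-1},{"delta_pos":[0,0.1,6.8],"delta_rot":[0,0,0],"fingers":-1},{"delta_pos":[0,0.1,7.6],"delta_rot":[0,0,0],"fingers":-1},{"delta_pos":[0,0.1,7.6],"delta_rot":[0,0,0],"fingers":-1},{"delta_pos":[0,0.1,7.6],"delta_rot":[0,0,0],"fingers":1},{"delta_pos":[0,0.1,7.6],"delta_rot":[0,0,0],"fingers":1},{"delta_pos":[0,0.1,7.6],"delta_rot":[0,0,0],"fingers":1},{"delta_pos":[0,0.1,7.6],"delta_rot":[0,0,0],"fingers":1}], squeeze=25)

```text
time_s: 35.7
eef_pos: [454.9, -5.6, 81.8]
ee_rot: [0.0, 0.707, 0.707, 0.0]
ft_force: [-1.5, -0.4, 3.6]
width: 40.9
grip_force: 28.4
```

Emit:
drive_tool(targets=[{"delta_pos":[0,0,0],"delta_rot":[0,0,5],"fingers":1},{"delta_pos":[0,0,0],"delta_rot":[0,0,12],"fingers":1},{"delta_pos":[0,0,0],"delta_rot":[0,0,20],"fingers":1},{"delta_pos":[0,0,0],"delta_rot":[0,0,28],"fingers":1},{"delta_pos":[0,0,0],"delta_rot":[0,0,36],"fingers":1},{"delta_pos":[0,0,0],"delta_rot":[0,0,43],"fingers":1},{"delta_pos":[0,0,0],"delta_rot":[0,0,49],"fingers":1},{"delta_pos":[0,0,0],"delta_rot":[0,0,54],"fingers":1},{"delta_pos":[0,0,0],"delta_rot":[0,0,58],"fingers":1},{"delta_pos":[0,0,0],"delta_rot":[0,0,60],"fingers":1}])

```text
time_s: 36.7
eef_pos: [455.1, -5.7, 81.6]
ee_rot: [0.0, 0.966, 0.258, 0.0]
ft_force: [1.1, -1.9, 2.6]
width: 41.3
grip_force: 28.5
```

Emit:
drive_tool(targets=[{"delta_pos":[0,0,0],"delta_rot":[0,0,3],"fingers":1},{"delta_pos":[0,0,0],"delta_rot":[0,0,6],"fingers":1},{"delta_pos":[0,0,0],"delta_rot":[0,0,9],"fingers":1},{"delta_pos":[0,0,0],"delta_rot":[0,0,12],"fingers":1},{"delta_pos":[0,0,0],"delta_rot":[0,0,15],"fingers":1},{"delta_pos":[0,0,0],"delta_rot":[0,0,18],"fingers":1},{"delta_pos":[0,0,0],"delta_rot":[0,0,21],"fingers":1},{"delta_pos":[0,0,0],"delta_rot":[0,0,24],"fingers":1},{"delta_pos":[0,0,0],"delta_rot":[0,0,27],"fingers":1},{"delta_pos":[0,0,0],"delta_rot":[0,0,28],"fingers":1}])

```text
time_s: 37.7
eef_pos: [455.4, -5.8, 81.6]
ee_rot: [0.0, 1.0, 0.017, 0.001]
ft_force: [0.6, -2.6, 3.5]
width: 41.0
grip_force: 28.5
```

```bash
python3 - <<'E'
from h import *
s=bot.state(); print(s['time_s'],s['eef_pos'],s['ee_rot'],s['q'],s['ft_torque'],s['ft_force'],s['width'])
E
```

```text
37.7 [455.44181498  -5.79832313  81.6138128 ] [2.33319549e-04 9.99848541e-01 1.73901938e-02 6.50185824e-04] [-0.87593155  0.42326408  0.91344589  2.25363941 -0.53493749  0.69055545
 -1.11560046] [-0.6704704   0.05910838  0.77496804] [ 0.56293124 -2.55869569  3.48430407] 40.97100407006762
```

Emit:
drive_tool(targets=[{"delta_pos":[0,0,0],"delta_rot":[0,0,0],"fingers":0.2},{"delta_pos":[0,0,0],"delta_rot":[0,0,0],"fingers":-0.5},{"delta_pos":[0,0,0],"delta_rot":[0,0,0],"fingers":-1},{"delta_pos":[0,0,0],"delta_rot":[0,0,0],"fingers":-1},{"delta_pos":[0,0,-1],"delta_rot":[0,0,0],"fingers":-1},{"delta_pos":[0,0,-4],"delta_rot":[0,0,0],"fingers":-1},{"delta_pos":[0,0,-8],"delta_rot":[0,0,0],"fingers":-1},{"delta_pos":[0,0,-12],"delta_rot":[0,0,0],"fingers":-1},{"delta_pos":[0,0,-15],"delta_rot":[0,0,0],"fingers":-1},{"delta_pos":[0,0,-15],"delta_rot":[0,0,0],"fingers":-1}])

```text
time_s: 38.7
eef_pos: [456.2, -4.9, 234.2]
ee_rot: [-0.002, 1.0, 0.018, 0.002]
ft_force: [-0.1, 0.8, -0.0]
width: 85.7
grip_force: 0.0
```

```bash
python3 - <<'E'
from h import *
s=bot.state(); print(s['time_s'],s['eef_pos'],s['q'])
im,d=cams.grab_frame('wrist'); save('i.png',im)
P=cloud('wrist',d,s); m=(abs(P[...,0]-454.5)<17)&(abs(P[...,1]+5.3)<17)&(P[...,2]>100)&(im.min(-1)>90)
Q=P[m][:,:2]; print(len(Q),Q.mean(0)); 
v=np.linalg.svd(Q-Q.mean(0))[2][0] if len(Q)>5 else 0; print('mark dir',v)
for c in('scene','top'):
  im2,d=cams.grab_frame(c)
  for t in tops(c,s,frame=(im2,d)): print(c,*t)
E
```

```text
38.7 [456.24375165  -4.92147835 234.23406342] [-1.33566456  0.084988    1.3071342   2.11907477 -0.10260332  0.99927887
 -1.5084571 ]
160 [457.51589123  -8.76628893]
mark dir [0.0790394  0.99687149]
scene red [393.6, 953.3, 305.9] [396.1, 955.6] 27.9 23
scene red [459.3, -9.2, 106.6] [460.4, -9.5] 21.5 64
scene orange [474.3, -385.0, 103.2] [476.2, -384.7] 19.1 110
scene orange [579.1, -368.3, 102.9] [580.8, -369.4] 20.3 135
scene blue [388.2, 950.9, 442.9] [389.6, 945.2] 114.1 73
scene blue [454.1, -174.3, 161.1] [454.0, -174.6] 22.8 107
scene blue [624.5, 139.3, 104.3] [624.8, 139.2] 17.7 55
scene blue [631.8, -25.4, 103.8] [632.7, -26.9] 19.2 80
scene blue [465.7, -179.3, 94.9] [472.5, -182.2] 20.6 21
top orange [578.0, -367.5, 105.7] [577.5, -367.1] 19.4 161
top orange [472.6, -382.2, 105.9] [472.3, -381.9] 18.6 169
top blue [626.7, -23.4, 106.9] [626.2, -23.6] 17.5 138
top blue [619.6, 142.7, 107.0] [618.9, 142.9] 17.5 138
top blue [449.5, -170.5, 163.7] [449.5, -171.3] 20.4 233
```

View pics/i.png

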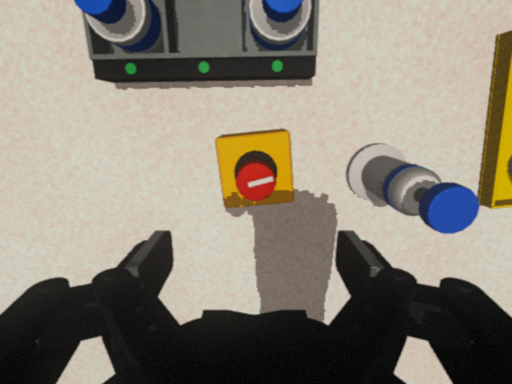

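```bash
python3 - <<'E'
from h import *
s=bot.state(); p=cams.camera_params('wrist')
def ang(name,st):
    im=cv2.cvtColor(cv2.imread('pics/'+name),cv2.COLOR_BGR2RGB).astype(int)
    sub=np.zeros(im.shape[:2],bool); sub[165:222,232:292]=1
    m=sub&(im.min(-1)>135)&(im.max(-1)-im.min(-1)<70)
    m=cv2.morphologyEx(m.astype(np.uint8),cv2.MORPH_CLOSE,np.ones((3,3)))
    n,l,S,_=cv2.connectedComponentsWithStats(m); print(S[1:])
    v,u=np.nonzero((l>0)&(im[...,1]>0)); 
    o=c2w('wrist',[0,0,0],st)[0]; r=c2w('wrist',np.c_[(u-p['cx'])/p['fx'],(v-p['cy'])/p['fy'],np.ones(len(u))],st)-o
    W=o+r*((105.5-o[2])/r[:,2])[:,None]; k=np.hypot(W[:,0]-454.5,W[:,1]+5.3)<18; Q=W[k,:2]
    d=np.linalg.svd(Q-Q.mean(0))[2][0]; print(name,k.sum(),Q.mean(0),np.degrees(np.arctan2(d[1],d[0])))
ang('i.png',s)
ang('g.png',dict(eef_pos=[452.336,-7.374,155.173],ee_rot=[-.001,.708,.706,-.002]))
E
```

```text
[[248 177  25  10 113]
 [232 211  22  11 149]]
i.png 109 [454.24325427 -11.32489196] -72.31070748772487
[[255 201  27   6  74]]
g.png 68 [464.1667675   -4.05328734] 0.5784809230378596
```

The mark turned from +1° to -72°, about 73°. With the starting offset that puts the head at its 1.4 rad stop. All bottles are still in place and upright, and the plunger is up, so I'm handing in.

```bash
python3 -c "
from rig import order
print(order.close_job())"
```

```text
the job is handed in; nothing more can be done
None
```

I handed the job in with every step done in the order asked: stop head pressed to its stop, both empties in the yellow tray, both fresh bottles in separate bay stalls, at least four full pump strokes, then the stop head turned clockwise to its stop.

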